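# Open the toggle clamp and lay the welded spacer in brick bond on the pile

### The arm

A 6-joint arm with a two-finger parallel gripper is mounted at the origin on the work surface. World frame = base frame: x ahead of the robot, y to its left, z up, the work surface at z = 0. Lengths are in m, angles in degrees, forces in N, time in s.
With the tool pointing down it reaches from about 0.375 to 0.925 m from the base axis. Payload 5.7 kg.
Tool frame: the origin (TCP) lies on the centre line of the jaws, within the pads' length; the fingertips stand 8 mm ahead of it and the grasp point (between the pads) lies 11 mm behind it; z points along the fingers, y is the line along which they close (so a half turn about z gives the same grasp; the last joint's range is limited). The gripper opens to 88 mm and grips with 3 to 60 N. Pads are 20 mm wide; open, the fingers measure 115 mm over their backs; the gripper's body (75 mm by 178 mm) begins 61 mm behind the grasp point.
Start: joints at [61.587, 20.558, 86.54, -0, 72.909, -6.595], TCP at [0.223, 0.557, 0.231] pointing down, gripper open.
Joint ranges: [-170.27, 170.27], [-57.76, 135], [12.27, 136.19], [-55.21, 235.2], [11.17, 155.16], [-170.74, 170.74]. Speed limits (degrees/s): [136.94, 136.94, 180, 180, 180, 180].

### API

Orientations are given as [roll, pitch, yaw] about the fixed x, y, z axes, in that order (R = Rz(yaw) Ry(pitch) Rx(roll)).
In Python, from bench import sensors, imaging, ticket, spotter gives the robot as it stands.
- The arm moves only by the tool apply_moves, never from a script. Its argument "increments" is one flat list of numbers, 5 for each row, row after row: the shift along the tool's x, y, z in m, then the turn about the tool's z in degrees, then the finger opening in m, from 0 to 0.0878. A call has 1 to 20 rows; each row shifts and turns the commanded pose from where the row before left it, along the tool's axes as they then stand; what a row does not reach is not made up. A row lasts 1/12 s, in which the tool goes at most 41.7 mm and 7.16 degrees, less where a joint would pass 70% of its speed; a pose out of reach is approached as far as the arm can. A call with a gripper value outside its range is refused whole. The fingers move at their own pace and stop on an object; "newtons" is the grip in N (left out, the last holds). Time passes only in rows, so rows that do not move let the fingers close. It gives the time, the measured TCP pose, the force, the opening and the grip force at its end, in the units of the state.
- sensors.sense(): the state, without advancing time (a new reading comes with each control period).
- imaging.snapshot(name): name is "scene" or "top" or "wrist"; returns the picture (480x640x3 uint8, red, green, blue); there is no depth.
- imaging.get_calibration(name): a dict with "fx", "fy", "cx", "cy" (pixels), "origin" and "orientation" of the camera in the world. Camera axes: x right, y up, looking along -z (the intrinsics and any distortion apply to the point x, -y, -z); pixel columns grow to the right and rows downward; lengths in m; the calibration is good to about 2 mm. A picture is of the moment at which its call begins: read the wrist's pose just before it. get_calibration takes no time and is no camera call; for the wrist camera it gives the pose at the moment of the call.
- ticket.hand_in(): hands the job in; it is judged then, once.
Trained networks look in the newest picture that a camera, given by its name, has taken for a name from the list of things; names that differ only in an ending like _2 or _b are one class to them, and where a whole thing is asked for, a point or a joint stands for the part that bears it (a point fixed in the world has none). Each returns a list of dicts, best first, with "conf" (0 to 1); they miss things now and then, are a little off and sometimes report something else, mostly with a low value. They report only what shows in the picture. A call takes as long as a camera call. They do not tell look-alikes from the thing itself.
- spotter.masks_of(thing, camera): "region" (480x640 bool, what is visible of it) and "centre" ([row, column] in pixels, amid what is visible of it).
The state is a dict: "clock": time; "joint_positions": joint angles; "joint_velocities": joint speeds; "tau": joint torques, N m; "ee_pos": TCP position; "ee_rot": TCP orientation; "wrist_force": force on the tool from outside, world axes, zero at the start; "wrist_torque": the same for the moment, N m; "gripper_width": finger opening in m; "finger_force": force on a finger pad.
Only numpy, scipy, OpenCV 4.12 (cv2) and the standard library are available. Lean on these libraries where they do the work, as an engineer would, in place of code of your own. Each camera call takes 0.05 s, during which the arm holds its last target. There are 200 camera calls.

### The job

The steel spacer in the welding fixture is finished. Swing the handle of the toggle clamp back, away from the spacer, over centre and on until the clamp stands fully open, lift the spacer out of its nest, and lay it in the upper course of the pile on the wooden board: level, in line with the row, bridging the open joint of the course below with the joint under its middle. Set it down, do not drop it, leave the clamp open, and do not knock the stacked spacers or the loose things on the table out of place.

Things in the scene. Friction and masses are not known exactly. Their poses are not given: they have to be found in the camera images.
- fixture: aluminium fixture plate 130 x 225 x 15 mm, fixed flat on the welding table, a nest with the spacer at one end and a steel vertical-handle toggle clamp at the other. Origin on the table; x across, y along it from the nest towards the clamp, z up. The clamp's pivots are all parallel to x; its arm, handle and tip move in the plane x = 0
- nest (a point): point under the middle of the clamped spacer, on the two rest bars, 25 mm above the table; axes as the fixture's. Four side stops (10 x 12 mm, tops 12 mm above this point) stand 2 mm off the spacer's sides, 36 mm either way from its middle, one end stop beyond its -y end. The middle 60 mm of its sides is free for fingers down to the plate's top, 10 mm below this point
- clamp_pivot (a point): pivot of the clamp's hold-down arm, 55 mm above the table, 80 mm from nest; axes as the fixture's. Clamped, the arm lies level over the spacer, up to 76 mm towards -y and 55 mm above this point, its rubber tip on the spacer 55 mm out. Open, it stands upright, no more than 60 mm towards +y, 7 mm towards -y and 80 mm above this point
- clamp_arm (a joint): angle of the clamp's hold-down arm, rad: about 0.03 when clamped, 1.6 when it stands upright, fully open (hard stop). It dips a little (some 0.03 to 0.05) while the handle goes over centre. It is moved with the clamp's handle
- handle_grip (a point): middle of the handle's grip (yellow and black, 24 mm wide along x, 18 mm thick along y, reaching 38 mm below and 36 mm above this point). z runs along the handle to its free end, y is the way it is pushed to open, x as the fixture's. Clamped, the handle is upright, leaning 9 degrees to the spacer, this point 169 mm above the table
- handle_root (a point): lower pivot of the handle, on the arm, 95 mm down the handle from handle_grip. To open, the handle swings back, away from the spacer, by 105 degrees. The first 10 degrees are stiff (up to about 8 N at the grip), then it snaps over centre by itself to some 40 degrees; from there it is light (under 3 N) and may stop part way; fully open it stays open
- grip_open (a point): where handle_grip comes to lie with the clamp fully open (handle about level, pointing to the fixture's +y), 57 mm above the table; fixed to the fixture, axes as the fixture's. From the clamped place the grip goes back and down in a quarter circle: half way (50 degrees) it is 61 mm short of this point along y and 93 mm above it
- spacer: the finished workpiece clamped in the nest: two steel channels welded toe to toe into a box, 40 wide (x) x 90 long (y) x 40 mm high, 0.45 to 0.7 kg, weld seam along the middle of each long side, open ends, dull rusty-grey; origin at the centre of its underside, y along its length, z up. It lies along the fixture's y
- spacer_centre (a point): centre of the workpiece spacer, 20 mm above the middle of its underside as it lies
- board: fixed wooden stacking board, 110 x 320 mm, top 40 mm above the table; origin on the table under its centre, y along the row. Lower course: low_a, low_b, low_c end to end at y about -100, 0, +100 mm (10 mm gaps). Upper course (undersides 80 mm above the table): only top_a, over the joint of low_a and low_b. The joint of low_b and low_c, at y about +50 mm, is open
- low_a: a box-section spacer like the one in the fixture (40 wide x 90 long x 40 mm high, about 0.5 kg, rusty-grey steel, open ends); origin at the centre of its underside, y along its length, z up; lower course, at the end under top_a
- low_b: a box-section spacer like the one in the fixture (40 wide x 90 long x 40 mm high, about 0.5 kg, rusty-grey steel, open ends); origin at the centre of its underside, y along its length, z up; lower course, the middle one; half covered by top_a
- low_c: a box-section spacer like the one in the fixture (40 wide x 90 long x 40 mm high, about 0.5 kg, rusty-grey steel, open ends); origin at the centre of its underside, y along its length, z up; lower course, the end one with nothing on it
- top_a: a box-section spacer like the one in the fixture (40 wide x 90 long x 40 mm high, about 0.5 kg, rusty-grey steel, open ends); origin at the centre of its underside, y along its length, z up; the only one in the upper course, underside at z 80 mm, over the joint of low_a and low_b
- chip_hammer: bystander: chipping hammer, 260 mm long, lying on the table beyond the work; origin at its underside. Leave it alone
- weld_magnet: bystander: flat arrow-shaped welding magnet, about 80 x 85 x 16 mm, lying beyond the work on the right (-y); origin at its underside. Leave it alone
- spray_can: bystander: upright spray can, 58 mm diameter, 150 mm high, beyond the work near the middle; origin at its underside. Leave it alone
Mind the look-alikes: they are no part of the job. Leave any orange or red look-alike of the spacer alone.

How it is judged:
By the outcome, as a careful person would: the job done as asked, in the order asked, and still so for the second after the job is handed in, with the robot touching nothing.
It also fails if it takes over 61 s, if anything falls off the work surface, if the arm or the gripper's body presses on something with over 40 N, if the wrist force passes 120 N, or if a joint passes its speed limit or range.

## Working session

There is one attempt and no reset: what is moved stays moved. The work goes in short steps, Python scripts to look and compute and a tool call to move; the robot and the scene stay as the last step left them, time stands still between calls to the robot, and variables do not carry over. Pictures are saved under pics/ and viewed, at most 10 in all, crops included, and the job is handed in when it is done.

Besides the shell and the picture viewer there is one more tool, called after ">>>" as a command line: name --argument value ..., lists and objects as JSON in quotes. apply_moves: Moves the arm, as the interface text tells. Its arguments: {"type":"object","properties":{"increments":{"type":"array","items":{"type":"number"}},"newtons":{"type":"number"}},"required":["increments"]}

```bash
mkdir -p pics; ls; python3 - <<'E'
from bench import sensors, imaging
import cv2,numpy as np
print(sensors.sense())
ims=[]
for n in("scene","top"):
    im=imaging.snapshot(n); c=imaging.get_calibration(n); print(n,c)
    cv2.imwrite(f"pics/{n}0.png",im[:,:,::-1])
E
```

```text
pics
{'clock': 0.0, 'joint_positions': array([ 6.15868118e+01,  2.06002176e+01,  8.65979779e+01, -3.13124507e-04,
        7.29082395e+01, -6.59211415e+00]), 'joint_velocities': array([ 0.05626632, -0.00561846,  0.07668019, -0.06660333, -0.01111262,
        0.01885217]), 'tau': array([ 5.17587541e-04, -5.15362966e+01, -2.70719057e+01,  6.76149689e-02,
        3.47235461e-02, -1.29775613e-04]), 'ee_pos': array([0.22268809, 0.55642304, 0.22979257]), 'ee_rot': array([-1.79894234e+02, -1.19216361e-02,  1.58179007e+02]), 'wrist_force': array([ 0.95087544,  0.10537518, -0.48548947]), 'wrist_torque': array([-0.03686924, -0.00020714,  0.01292348]), 'finger_force': 0.0, 'gripper_width': 0.08866711424221274}
scene {'fx': 439.9303866971169, 'fy': 439.9303866971169, 'cx': 323.22297760579727, 'cy': 235.46798649817526, 'origin': array([1.37426894, 0.18775465, 0.81654322]), 'orientation': array([5.05379314e+01, 7.07830007e-02, 1.00996360e+02])}
top {'fx': 540.5265549347035, 'fy': 540.5265549347035, 'cx': 317.71674965762423, 'cy': 229.33007333664037, 'origin': array([0.30761647, 0.00500487, 1.28067505]), 'orientation': array([ 12.09479829,   0.15110888, -86.98357813])}
```

View pics/scene0.png

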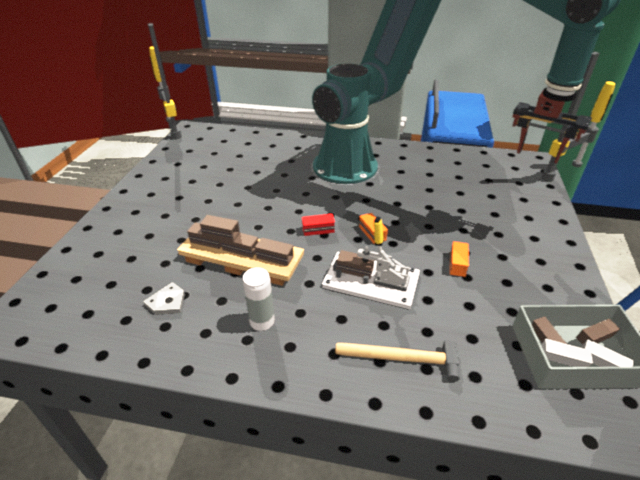

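View pics/top0.png

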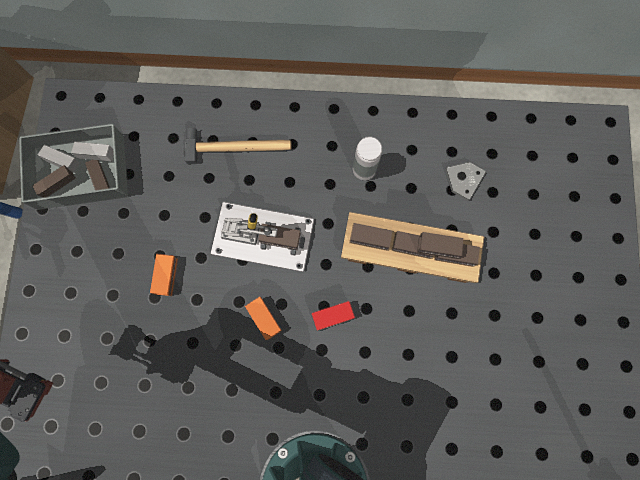

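The top view shows the workpiece spacer in the white fixture plate at about (285,237), with the clamp to its left at (245,228). The stacking board is at (413,247). These could be mistaken for the spacer:
- Orange blocks at (166,275) and (264,316), and a red block at (333,315).
- Rusty pieces in the bin at (54,180) and (97,175).
- Stacked spacers at (372,237), (408,242) and (443,246).

I choose the rusty one at (285,237), because it lies in the nest under the clamp arm.

```bash
cat > h.py <<'E'
import numpy as np, cv2
from scipy.spatial.transform import Rotation as R
from bench import sensors, imaging, spotter
def rot(o): return R.from_euler('xyz',o,degrees=True).as_matrix()
def ray(c,u,v):
    d=np.array([(u-c['cx'])/c['fx'],-(v-c['cy'])/c['fy'],-1.]); return rot(c['orientation'])@d
def at_z(c,uv,z):
    out=[]
    for u,v in np.atleast_2d(uv):
        d=ray(c,u,v); o=c['origin']; out.append(o+d*(z-o[2])/d[2])
    return np.array(out)
def proj(c,p):
    q=(np.atleast_2d(p)-c['origin'])@rot(c['orientation'])
    return np.c_[c['cx']+c['fx']*q[:,0]/-q[:,2], c['cy']-c['fy']*q[:,1]/-q[:,2]]
def rect(c,region,z):
    """min-area rectangle in world xy of a mask lying at height z: centre, sides, yaw of long side"""
    cs,_=cv2.findContours(region.astype(np.uint8),cv2.RETR_EXTERNAL,cv2.CHAIN_APPROX_NONE)
    k=max(cs,key=cv2.contourArea)[:,0,:]
    p=at_z(c,k,z)[:,:2].astype(np.float32)
    (x,y),(w,h),a=cv2.minAreaRect(p*1000)
    if w<h: w,h,a=h,w,a+90
    return np.round([x,y,w,h,a],1)
E
python3 - <<'E'
from h import *
for cam in("top","scene"):
    im=imaging.snapshot(cam);c=imaging.get_calibration(cam)
    for t,z in(("fixture",.015),("board",.04),("spacer",.065),("handle_grip",.169),("top_a",.12)):
        for m in spotter.masks_of(t,cam)[:5]:
            print(cam,t,round(m['conf'],2),np.round(m['centre']),m['region'].sum(),rect(c,m['region'],z))
c=imaging.get_calibration("top"); im=imaging.snapshot("top")
cv2.imwrite("pics/crop1.png",cv2.resize(im[190:290,200:500,::-1],None,fx=2.6,fy=2.6,interpolation=cv2.INTER_CUBIC))
E
```

```text
top fixture 0.64 [236. 256.] 4358 [555.2 155.5 226.2 132.   82.2]
top board 0.65 [255. 402.] 3895 [ 541.1 -198.8  321.7  118.8   81.9]
top spacer 0.93 [313. 332.] 741 [373.7 -21.2  87.4  41.8 111.2]
top spacer 0.74 [316. 261.] 731 [360.1 133.2  90.5  40.8  35.3]
top spacer 0.64 [236. 284.] 638 [546.5 110.3  92.   46.4  82.1]
top handle_grip 0.7 [227. 248.] 169 [547.7 167.6  49.2  27.9 133.7]
top top_a 0.6 [248. 442.] 939 [ 534.8 -246.8   95.7   47.9   83.9]
top top_a 0.44 [260. 469.] 455 [ 518.3 -284.3   92.2   44.5   83.4]
top top_a 0.38 [236. 284.] 633 [535.1 105.6  87.8  44.6  82.1]
scene fixture 0.64 [280. 380.] 3462 [471.2 167.1 333.8 228.5 172.5]
scene board 0.74 [283. 381.] 3181 [504.4 168.9 308.5 216.7 171.3]
scene board 0.67 [263. 237.] 2101 [ 564.9 -198.3  327.   142.9   82.7]
scene spacer 0.94 [224. 368.] 366 [415.5 123.3 124.7  42.2   4.4]
scene spacer 0.88 [265. 351.] 729 [570.3 110.8  97.2  81.9  83.8]
scene spacer 0.83 [260. 459.] 564 [501.1 367.2 129.5  42.6 175.4]
scene spacer 0.72 [226. 318.] 595 [432.4  -9.2  91.8  87.4 108.7]
scene handle_grip 0.79 [237. 380.] 411 [594.6 169.4 184.3  30.9  15.9]
scene top_a 0.79 [230. 220.] 759 [ 562.6 -240.   116.8   78.4   82.9]
scene top_a 0.69 [282. 378.] 3224 [591.7 170.  283.8 196.4 172.2]
```

View pics/crop1.png

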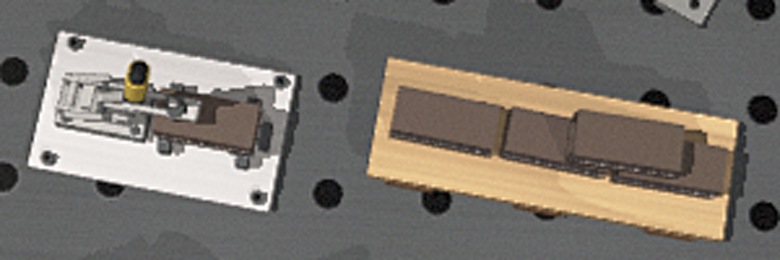

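>>> apply_moves --increments '[0,0,-0.01,6.9,0.0878,0,0,-0.01,6.9,0.0878,0,0,-0.01,6.9,0.0878,0,0,-0.01,6.9,0.0878,0,0,-0.01,6.9,0.0878,0,0,-0.01,6.9,0.0878,0,0,-0.01,6.9,0.0878,0,0,-0.01,6.9,0.0878,0,0,-0.01,6.9,0.0878,0,0,-0.01,6.9,0.0878,0,0,-0.01,6.9,0.0878,-0.0189,0.0192,0,0,0.0878,-0.0189,0.0192,0,0,0.0878,-0.0189,0.0192,0,0,0.0878,-0.0189,0.0192,0,0,0.0878,-0.0189,0.0192,0,0,0.0878,-0.0189,0.0192,0,0,0.0878,-0.0189,0.0192,0,0,0.0878,-0.0189,0.0192,0,0,0.0878,-0.0189,0.0192,0,0,0.0878]'

```text
clock: 2.42
ee_pos: [0.372, 0.3641, 0.3408]
ee_rot: [180.0, -0.0, 82.3]
wrist_force: [0.4, 1.1, -1.0]
gripper_width: 0.0878
finger_force: 0.0
```

>>> apply_moves --increments '[-0.0189,0.0192,0,0,0,-0.0189,0.0192,0,0,0,-0.0189,0.0192,0,0,0,-0.0189,0.0192,0,0,0,-0.0189,0.0192,0,0,0,-0.0189,0.0192,0,0,0,-0.0189,0.0192,0,0,0,-0.0189,0.0192,0,0,0,-0.0189,0.0192,0,0,0,-0.0189,0.0192,0,0,0,-0.0189,0.0192,0,0,0,0,0,0,0,0,0,0,0,0,0]'

```text
clock: 3.5
ee_pos: [0.5533, 0.1299, 0.3404]
ee_rot: [-180.0, 0.0, 82.1]
wrist_force: [-0.8, 0.9, 0.1]
gripper_width: 0.0052
finger_force: 0.0
```

```bash
python3 - <<'E'
from h import *
s=sensors.sense(); print(s['clock'],s['ee_pos'],s['ee_rot'])
c=imaging.get_calibration("wrist"); im=imaging.snapshot("wrist"); print(c)
cv2.imwrite("pics/w1.png",im[:,:,::-1])
for t,z in(("fixture",.015),("spacer",.065),("handle_grip",.169)):
    for m in spotter.masks_of(t,"wrist")[:3]:
        print(t,round(m['conf'],2),np.round(m['centre']),m['region'].sum(),rect(c,m['region'],z))
E
```

```text
3.5 [0.55325166 0.12990379 0.34039028] [-1.79970744e+02  1.28777199e-03  8.21451665e+01]
{'fx': 333.6513932089423, 'fy': 333.6513932089423, 'cx': 323.17209495265956, 'cy': 242.82998840421575, 'origin': array([0.56366917, 0.20889931, 0.49418517]), 'orientation': array([-16.8596484 ,   0.07373366,  -7.86024213])}
fixture 0.95 [167. 326.] 13468 [558.6 156.3 224.2 131.6  81.8]
spacer 0.97 [306. 223.] 1867 [393.2   1.7  85.5  57.5 110.8]
spacer 0.95 [231. 328.] 1276 [552.9 113.5  91.7  40.5  81.5]
spacer 0.73 [167. 325.] 13401 [558.4 162.  200.4 118.   82.1]
handle_grip 0.7 [186. 323.] 1225 [560.9 175.6  64.5  24.6  82.2]
```

View pics/w1.png

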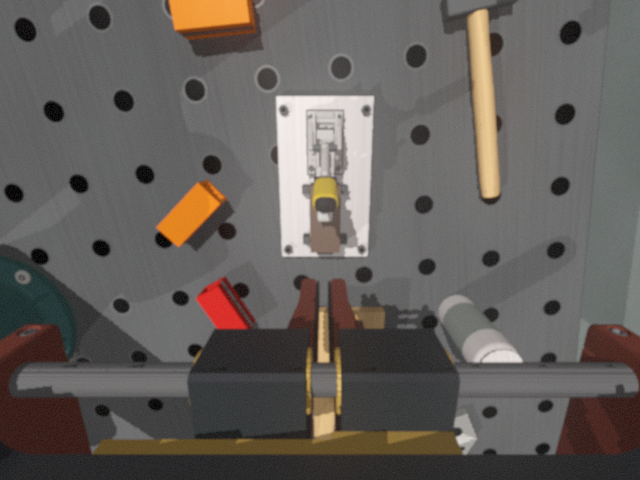

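The wrist view shows the fixture upright at (326,176), with the rusty spacer at (325,232), the yellow and black handle at (324,193) and the closed fingers at (325,310). This confirms the spacer in the nest is the right one, clear of the orange (193,213) and red (225,303) look-alikes.

```bash
python3 - <<'E'
from h import *
from scipy.optimize import least_squares
yaw=np.radians(81.9); Y=np.array([np.cos(yaw),np.sin(yaw),0]);X=np.array([Y[1],-Y[0],0]);Z=np.array([0,0,1.])
C=np.array([.5586,.1563,0])
a=np.radians(9); hz=Z*np.cos(a)-Y*np.sin(a); hy=Y*np.cos(a)+Z*np.sin(a)
def box(c,x,y,z,h): return np.array([c+X*i*h[0]+y*j*h[1]+z*k for i in(-1,1) for j in(-1,1) for k in h[2]])
obs=[]
for cam in("wrist","top","scene"):
    imaging.snapshot(cam);c=imaging.get_calibration(cam)
    for t in("handle_grip","spacer"):
        for m in spotter.masks_of(t,cam):
            p=box(C-Y*.045,X,Y,Z,(.02,.045,(.025,.065))) if t=="spacer" else box(C+Y*.012+Z*.169,X,hy,hz,(.012,.009,(-.038,.036)))
            q=proj(c,p); v,u=np.nonzero(m['region'])
            e=np.percentile(u,[.5,99.5]).tolist()+np.percentile(v,[.5,99.5]).tolist()
            b=[q[:,0].min(),q[:,0].max(),q[:,1].min(),q[:,1].max()]
            if np.abs(np.subtract(e,b)).max()<25: obs.append((cam,t)); print(cam,t,np.round(m['conf'],2),"obs",np.round(e),"pred",np.round(b,1))
E
```

```text
wrist handle_grip 0.59 obs [314. 340. 145. 213.] pred [314.1 341.9 168.9 209.2]
wrist spacer 0.96 obs [310. 342. 186. 253.] pred [310.8 342.1 182.5 253.1]
top spacer 0.92 obs [279. 299. 227. 249.] pred [257.3 299.8 221.9 249. ]
scene spacer 0.56 obs [337. 374. 251. 276.] pred [336.5 375.4 249.7 279.1]
```

>>> apply_moves --increments '[-0.001,0,0.0213,0,0,-0.001,0,0.0213,0,0,-0.001,0,0.0213,0,0,-0.001,0,0.0213,0,0,-0.001,0,0.0213,0,0,-0.001,0,0.0213,0,0,-0.001,0,0.0213,0,0,-0.001,0,0.0213,0,0,0,0,0,0,0]'

```text
clock: 4.9
ee_pos: [0.5488, 0.1224, 0.1664]
ee_rot: [-179.6, 0.1, 82.3]
wrist_force: [-0.4, -0.2, 0.0]
gripper_width: 0.0005
finger_force: 0.0
```

>>> apply_moves --increments '[0.006,0,0,0,0,0.006,0,0,0,0,0.006,0,0,0,0,0.006,0,0,0,0,0.006,0,0,0,0,0.006,0,0,0,0,0.006,0,0,0,0]'

```text
clock: 5.48
ee_pos: [0.5576, 0.1659, 0.1707]
ee_rot: [180.0, -0.1, 82.3]
wrist_force: [-0.7, -0.1, -0.4]
gripper_width: 0.0005
finger_force: 0.0
```

>>> apply_moves --increments '[0.006,0,0,0,0,0.006,0,0,0,0,0.006,0,0,0,0,0.006,0,0,0,0,0.006,0,0,0,0]'

```text
clock: 5.9
ee_pos: [0.5613, 0.195, 0.1701]
ee_rot: [-180.0, 0.0, 82.3]
wrist_force: [0.8, 0.5, -0.0]
gripper_width: 0.0005
finger_force: 0.0
```

```bash
python3 - <<'E'
from h import *
s=sensors.sense(); print(s['clock'],s['ee_pos'],s['ee_rot'],s['wrist_force'])
a=imaging.snapshot("scene")[190:320,300:480]; b=imaging.snapshot("wrist")[60:360,180:480]
a=cv2.resize(a,(416,300),interpolation=cv2.INTER_CUBIC)
cv2.imwrite("pics/p1.png",np.hstack([a,b])[:,:,::-1])
E
```

```text
5.9 [0.56130381 0.19496845 0.17009813] [-1.79980637e+02  3.17129795e-03  8.22869179e+01] [ 0.76919641  0.52709826 -0.00443249]
```

View pics/p1.png

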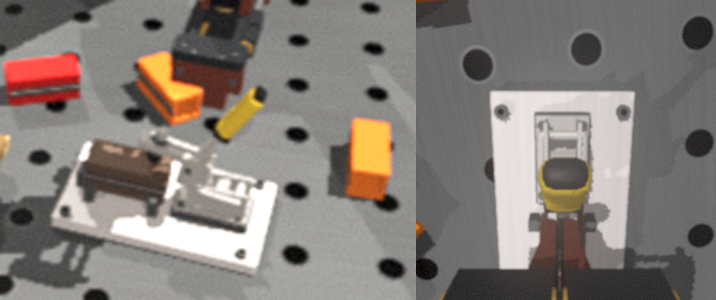

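The handle has snapped back to about 40°: its grip is at (240,115) in the left panel, and the spacer at (125,168) is still in place. Next I follow the arc down.

>>> apply_moves --increments '[0.0075,0.001,0.0015,0,0,0.0075,0.001,0.0015,0,0,0.0075,0.001,0.0015,0,0,0.0075,0,0.0015,0,0,0.0075,0,0.007,0,0,0.0075,0,0.007,0,0,0.0075,0,0.007,0,0,0.0075,0,0.007,0,0,0.0075,0,0.007,0,0,0.0075,0,0.007,0,0]'

```text
clock: 6.83
ee_pos: [0.5741, 0.2688, 0.1211]
ee_rot: [-180.0, 0.0, 82.3]
wrist_force: [0.3, -0.5, 0.8]
gripper_width: 0.0004
finger_force: 0.2
```

>>> apply_moves --increments '[0.004,0,0.007,0,0,0.004,0,0.007,0,0,0.004,0,0.007,0,0,0.004,0,0.007,0,0,0.002,0,0.005,0,0,0.002,0,0.005,0,0,0.002,0,0.005,0,0,0,0,0,0,0]'

```text
clock: 7.5
ee_pos: [0.5768, 0.29, 0.0781]
ee_rot: [-179.9, 0.0, 82.3]
wrist_force: [-0.7, 1.0, -0.4]
gripper_width: 0.0004
finger_force: 0.0
```

```bash
python3 - <<'E'
from h import *
s=sensors.sense(); print(s['clock'],s['ee_pos'],s['ee_rot'],s['wrist_force'])
a=imaging.snapshot("scene")[190:320,300:480]; b=imaging.snapshot("wrist")[60:360,180:480]
a=cv2.resize(a,(416,300),interpolation=cv2.INTER_CUBIC)
cv2.imwrite("pics/p2.png",np.hstack([a,b])[:,:,::-1])
E
```

```text
7.5 [0.57680539 0.28997867 0.07813277] [-1.79926855e+02  3.93671653e-02  8.22857636e+01] [-0.72281728  0.95141142 -0.36198877]
```

View pics/p2.png

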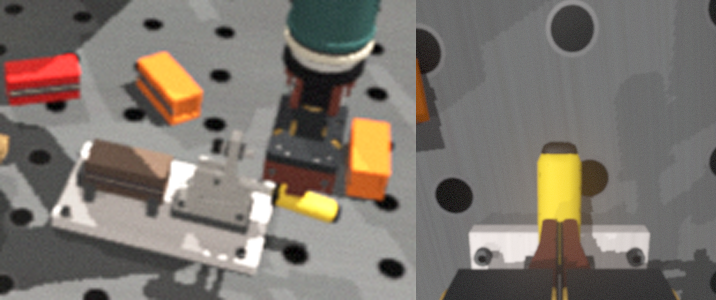

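The handle is almost level at (310,203) and the arm stands upright at (237,150). I press down a little further, to the stop.

>>> apply_moves --increments '[0.002,0,0.003,0,0,0.002,0,0.003,0,0,0,0,0.002,0,0]'

```text
clock: 7.85
ee_pos: [0.5787, 0.2934, 0.073]
ee_rot: [179.9, 0.1, 82.3]
wrist_force: [-3.2, -5.0, 20.1]
gripper_width: 0.0004
finger_force: 9.8
```

>>> apply_moves --increments '[0,0,0.002,0,0,0,0,0.002,0,0]'

```text
clock: 8.02
ee_pos: [0.579, 0.2935, 0.0708]
ee_rot: [179.8, 0.0, 82.3]
wrist_force: [-7.5, -5.1, 32.2]
gripper_width: 0.0004
finger_force: 14.9
```

>>> apply_moves --increments '[0,0,-0.01,0,0,0,0,-0.03,0,0,0,0,-0.03,0,0,0,0,-0.03,0,0,0,0,-0.03,0,0,0,0,-0.03,0,0,0,0,-0.02,0,0.0878,-0.023,0,0,0,0.0878,-0.023,0,0,0,0.0878,-0.023,0,0,0,0.0878,-0.023,0,0,0,0.0878,-0.023,0,0,0,0.0878,-0.023,-0.001,0,0,0.0878,-0.023,-0.001,0,0,0.0878,-0.023,0,0,0,0.0878,0,0,0,0,0.0878,0,0,0,0,0.0878]'

```text
clock: 9.43
ee_pos: [0.5512, 0.1112, 0.2475]
ee_rot: [180.0, -0.0, 82.2]
wrist_force: [0.0, 1.3, 0.1]
gripper_width: 0.0706
finger_force: 0.0
```

```bash
python3 - <<'E'
from h import *
s=sensors.sense(); print(s['clock'],s['ee_pos'],s['ee_rot'],s['wrist_force'])
c=imaging.get_calibration("wrist"); w=imaging.snapshot("wrist")
for m in spotter.masks_of("spacer","wrist")[:4]: print("w",round(m['conf'],2),m['centre'],rect(c,m['region'],.065))
for m in spotter.masks_of("fixture","wrist")[:2]: print("fix",round(m['conf'],2),m['centre'],rect(c,m['region'],.015))
sc=imaging.snapshot("scene")[190:320,300:480]
cv2.imwrite("pics/p3.png",np.hstack([cv2.resize(sc,(380,300)),w[140:440,120:520]])[:,:,::-1])
cs=imaging.get_calibration("scene")
yaw=np.radians(81.9); Y=np.array([np.cos(yaw),np.sin(yaw),0])
# prediction of spacer top outline in wrist
X=np.array([Y[1],-Y[0],0]);N=np.array([.5586,.1563,.065])-Y*.045
print(np.round(proj(c,[N+X*i*.02+Y*j*.045 for i,j in((-1,-1),(1,-1),(1,1),(-1,1))])))
E
```

```text
9.4333 [0.55122623 0.11118614 0.2474951 ] [ 1.79975636e+02 -1.94231712e-02  8.21538931e+01] [0.0067737  1.25175154 0.10601448]
w 0.83 [219.9, 325.9] [552.1 113.3  91.8  40.6  82.1]
w 0.61 [213.2, 159.1] [384.1 143.7  96.9  42.2  36. ]
w 0.57 [314.8, 190.6] [389.3  25.6  65.   40.3  36.3]
w 0.2 [404.1, 352.0] [ 555.9 -135.    47.7   44.1   82.2]
fix 0.62 [140.5, 324.7] [561.6 184.6 280.3 130.4  82. ]
[[306. 262.]
 [343. 263.]
 [345. 178.]
 [305. 177.]]
```

View pics/p3.png

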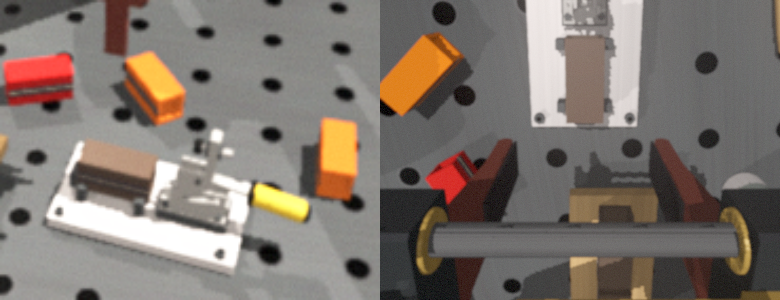

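The clamp stays open: the handle is level at (280,202) and the arm is upright at (213,160) in the left panel. The spacer is free in its nest at (585,80) in the right panel. I go down to grasp it.

>>> apply_moves --increments '[0.002,0.0006,0.023,0,0.0878,0,0,0.023,0,0.0878,0,0,0.023,0,0.0878,0,0,0.023,0,0.0878,0,0,0.023,0,0.0878,0,0,0.023,0,0.0878,0,0,0.023,0,0.0878,0,0,0.022,0,0.0878,0,0,0.014,0,0.0878,0,0,0.0075,0,0.0878,0,0,0.0055,0,0.0878,0,0,0,0,0.0878]'

```text
clock: 10.63
ee_pos: [0.5518, 0.1143, 0.0365]
ee_rot: [-179.9, 0.0, 82.3]
wrist_force: [-0.7, 0.1, -0.4]
gripper_width: 0.0879
finger_force: 0.0
```

>>> apply_moves --increments '[0,0,0,0,0.05,0,0,0,0,0.045,0,0,0,0,0.042,0,0,0,0,0.038,0,0,0,0,0.03,0,0,0,0,0.03,0,0,0,0,0.03,0,0,0,0,0.03]' --newtons 40

```text
clock: 11.3
ee_pos: [0.5524, 0.1137, 0.0374]
ee_rot: [180.0, -0.0, 82.3]
wrist_force: [0.4, -0.5, 1.8]
gripper_width: 0.0396
finger_force: 40.0
```

>>> apply_moves --increments '[0,0,-0.005,0,0.03,0,0,-0.01,0,0.03,0,0,-0.02,0,0.03,0,0,-0.03,0,0.03,0,0,-0.03,0,0.03,0,0,-0.03,0,0.03,0,0,-0.03,0,0.03,0,0,-0.03,0,0.03,0,0,-0.03,0,0.03,0,0,-0.03,0,0.03,0,0,-0.03,0,0.03,0,0,-0.02,0,0.03,0,0,-0.01,0,0.03,0,0,0,0,0.03]'

```text
clock: 12.47
ee_pos: [0.5526, 0.1139, 0.3447]
ee_rot: [179.8, -0.0, 82.3]
wrist_force: [1.0, 0.2, -5.6]
gripper_width: 0.0393
finger_force: 40.0
```

>>> apply_moves --increments '[-0.01,0.001,0,0,0.03,-0.02,0.002,0,0,0.03,-0.025,0.0025,0,0,0.03,-0.025,0.0025,0,0,0.03,-0.025,0.0025,0,0,0.03,-0.025,0.0025,0,0,0.03,-0.025,0.0025,0,0,0.03,-0.025,0.0025,0,0,0.03,-0.025,0.0025,0,0,0.03,-0.025,0.0025,0,0,0.03,-0.025,0.0025,0,0,0.03,-0.025,0.0025,0,0,0.03,-0.025,0.0025,0,0,0.03,-0.025,0.0025,0,0,0.03,-0.02,0.002,0,0,0.03,-0.01,0.001,0,0,0.03,0,0,0,0,0.03,0,0,0,0,0.03]'

```text
clock: 13.97
ee_pos: [0.5384, -0.2474, 0.3405]
ee_rot: [-179.8, -0.1, 82.2]
wrist_force: [-0.3, 0.9, -5.2]
gripper_width: 0.04
finger_force: 40.0
```

```bash
python3 - <<'E'
from h import *
s=sensors.sense(); print(s['clock'],s['ee_pos'],s['ee_rot'],s['wrist_force'],s['gripper_width'])
c=imaging.get_calibration("wrist"); w=imaging.snapshot("wrist");print(c)
for t,z in(("low_c",.08),("board",.04)):
  for m in spotter.masks_of(t,"wrist")[:6]: print(t,round(m['conf'],2),np.round(m['centre']),m['region'].sum(),rect(c,m['region'],z),rect(c,m['region'],.12))
cv2.imwrite("pics/b1.png",w[:,:,::-1])
E
```

```text
13.9667 [ 0.53837348 -0.24740275  0.34054899] [-1.79822074e+02 -1.12119329e-01  8.22137966e+01] [-0.3391738   0.94881466 -5.190057  ] 0.03998956973293306
{'fx': 333.6513932089423, 'fy': 333.6513932089423, 'cx': 323.17209495265956, 'cy': 242.82998840421575, 'origin': array([ 0.54904415, -0.16874199,  0.49450998]), 'orientation': array([-16.74461514,   0.22263199,  -7.78950875])}
low_c 0.89 [150. 325.] 1556 [ 549.2 -180.4   53.6   43.1   81.5] [ 549.2 -179.3   48.4   39.    81.5]
low_c 0.75 [ 76. 325.] 3269 [ 559.5 -100.4   92.4   42.8   82.3] [ 558.5 -107.    83.5   38.7   82.3]
board 0.7 [123. 314.] 9595 [ 551.6 -154.3  228.   110.9   82.3] [ 551.2 -156.8  187.9   91.3   82.3]
```

View pics/b1.png

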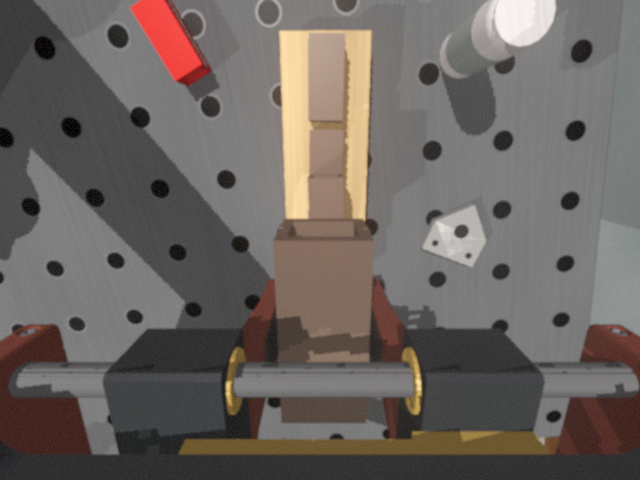

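The view shows low_c at (326,77), the open joint at (326,124) with the visible part of low_b at (326,150), and top_a's end at (326,195). The held spacer is straight in the fingers. The target centre is about (0.553, -0.150).

>>> apply_moves --increments '[0.01,0.0002,0,0,0.03,0.02,0.0002,0,0,0.03,0.02,0.0002,0,0,0.03,0.02,0.0002,0,0,0.03,0.019,0.0002,0,0,0.03,0.01,0.0002,0,0,0.03,0,0,0.02,0,0.03,0,0,0.025,0,0.03,0,0,0.025,0,0.03,0,0,0.025,0,0.03,0,0,0.025,0,0.03,0,0,0.025,0,0.03,0,0,0.025,0,0.03,0,0,0.02,0,0.03,0,0,0.01,0,0.03,0,0,0,0,0.03,0,0,0,0,0.03]'

```text
clock: 15.53
ee_pos: [0.5542, -0.1496, 0.1426]
ee_rot: [-180.0, 0.0, 82.3]
wrist_force: [1.0, 0.5, -5.2]
gripper_width: 0.0397
finger_force: 40.0
```

```bash
python3 - <<'E'
from h import *
s=sensors.sense(); print(s['clock'],s['ee_pos'],s['ee_rot'],s['wrist_force'],s['gripper_width'])
c=imaging.get_calibration("wrist"); w=imaging.snapshot("wrist")
for m in spotter.masks_of("low_c","wrist")[:6]: print(round(m['conf'],2),np.round(m['centre']),m['region'].sum(),rect(c,m['region'],.08),rect(c,m['region'],s['ee_pos'][2]+.0276))
sc=imaging.snapshot("scene")[200:300,160:320]
cv2.imwrite("pics/b2.png",np.hstack([cv2.resize(sc,(448,280),interpolation=cv2.INTER_CUBIC),w[60:340,160:480]])[:,:,::-1])
E
```

```text
15.5333 [ 0.55416756 -0.14957705  0.1426019 ] [-1.79995798e+02  5.52110860e-03  8.23117361e+01] [ 1.03143191  0.51456682 -5.1921152 ] 0.03971373843561116
0.84 [165. 321.] 6519 [562.6 -86.6  64.8  40.6  81.7] [563.3 -79.9  37.8  23.7  81.7]
```

View pics/b2.png

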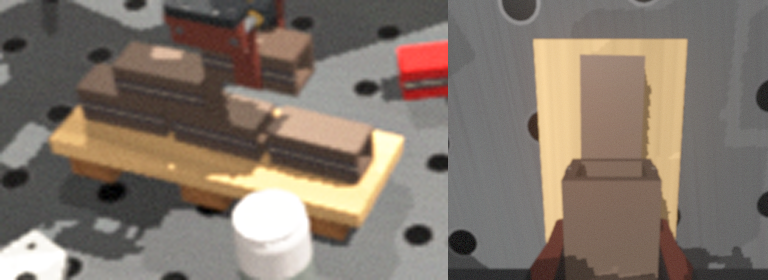

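The held spacer hovers in line with low_c: the left panel has it at (285,58), and the right panel has low_c at (612,105) straight ahead of it. I lower it slowly.

>>> apply_moves --increments '[0,0,0.01,0,0.03,0,0,0.01,0,0.03,0,0,0.01,0,0.03,0,0,0.006,0,0.03,0,0,0.005,0,0.03,0,0,0.003,0,0.03,0,0,0.001,0,0.03,0,0,0,0,0.03]'

```text
clock: 16.35
ee_pos: [0.5538, -0.1498, 0.0969]
ee_rot: [-180.0, -0.0, 82.3]
wrist_force: [0.9, -0.2, -4.9]
gripper_width: 0.0396
finger_force: 40.0
```

>>> apply_moves --increments '[0,0,0.001,0,0.03,0,0,0.001,0,0.03,0,0,0.001,0,0.03,0,0,0,0,0.03]'

```text
clock: 16.68
ee_pos: [0.5539, -0.1498, 0.0943]
ee_rot: [180.0, 0.0, 82.3]
wrist_force: [0.2, -0.1, -5.9]
gripper_width: 0.0394
finger_force: 40.0
```

>>> apply_moves --increments '[0,0,0.001,0,0.03,0,0,0.0005,0,0.03,0,0,0,0,0.03]'

```text
clock: 16.93
ee_pos: [0.5538, -0.1498, 0.0927]
ee_rot: [-180.0, 0.0, 82.3]
wrist_force: [0.1, -0.5, -5.5]
gripper_width: 0.0397
finger_force: 40.0
```

>>> apply_moves --increments '[0,0,0.0005,0,0.03,0,0,0.0005,0,0.03,0,0,0,0,0.03]'

```text
clock: 17.18
ee_pos: [0.5539, -0.1499, 0.0924]
ee_rot: [180.0, 0.0, 82.3]
wrist_force: [-1.8, 0.8, 3.9]
gripper_width: 0.0399
finger_force: 40.0
```

>>> apply_moves --increments '[0,0,0,0,0.041,0,0,0,0,0.044,0,0,0,0,0.05,0,0,0,0,0.06,0,0,0,0,0.07,0,0,0,0,0.075,0,0,0,0,0.075,0,0,0,0,0.075]'

```text
clock: 17.85
ee_pos: [0.5539, -0.1499, 0.0917]
ee_rot: [-180.0, 0.0, 82.3]
wrist_force: [0.7, -0.2, -1.3]
gripper_width: 0.0747
finger_force: 0.0
```

>>> apply_moves --increments '[0,0,-0.01,0,0.075,0,0,-0.02,0,0.075,0,0,-0.03,0,0.075,0,0,-0.03,0,0.075,0,0,-0.03,0,0.075,0,0,-0.03,0,0.075,0,0,-0.03,0,0.075,-0.02,0,-0.03,0,0.075,-0.03,0,-0.03,0,0.075,-0.03,0,-0.02,0,0.075,-0.02,0,0,0,0.075,0,0,0,0,0.075]'

```text
clock: 18.85
ee_pos: [0.5406, -0.2524, 0.3539]
ee_rot: [179.8, 0.2, 82.1]
wrist_force: [0.7, 0.3, -0.9]
gripper_width: 0.075
finger_force: 0.0
```

```bash
python3 - <<'E'
from h import *
s=sensors.sense(); print(s['clock'],s['ee_pos'],s['wrist_force'])
c=imaging.get_calibration("wrist"); w=imaging.snapshot("wrist")
for m in spotter.masks_of("top_a","wrist")[:6]: print(round(m['conf'],2),np.round(m['centre']),m['region'].sum(),rect(c,m['region'],.08),rect(c,m['region'],.12))
sc=imaging.snapshot("scene")[190:310,160:440]
cv2.imwrite("pics/f.png",np.vstack([cv2.resize(sc,(640,274),interpolation=cv2.INTER_CUBIC),w[0:320]])[:,:,::-1])
E
```

```text
18.85 [ 0.54064402 -0.25243717  0.35386767] [ 0.66485789  0.33430218 -0.93640196]
0.83 [207. 322.] 2623 [ 539.7 -255.9  102.    44.9   83.7] [ 540.7 -248.2   92.4   40.7   83.7]
```

View pics/f.png

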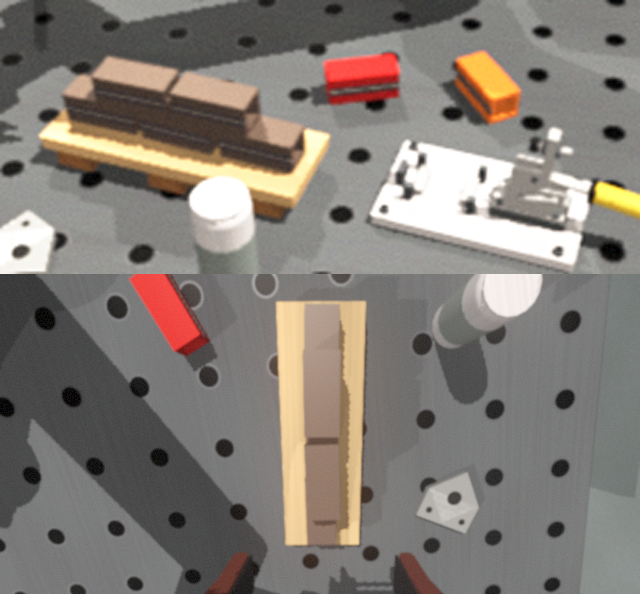

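The spacer lies level in the upper course at (213,100), in line with top_a and over the joint. The nest is empty, the clamp is still open at (555,170) and nothing around it has moved. I hand the job in.

```bash
python3 -c "
from bench import ticket
print(ticket.hand_in())"
```

```text
the job is handed in; nothing more can be done
None
```

The job is handed in: the clamp is fully open, the spacer is set down level in the upper course over the open joint and in line with the row, and nothing else looked out of place in the last picture; no verdict was returned.

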